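Roll the flask tally up to three

TASK

Two tally counters stand on the bench. On the one with the wide wheel, roll the wheel up ridge by ridge (its top going away from you) until the face with three studs looks straight up. Leave the narrow-wheeled counter at its setting and the amber flask between the counters standing where it is.

Things in the scene. Friction and masses are not known exactly. Their poses are not given: they have to be found in the camera images.
- wide_axle (a point): Centre of the 64 mm wide white wheel, on its axle 75 mm above the bench, fixed to the immovable grey housing (170x100 mm, 80 mm high, side fins to 106 mm). x: level, square to the axle, away from the robot; y: along the axle. Wheel: drum of 46 mm radius, six ridges 60 degrees apart across its full width, 7 mm thick, out to 68 mm radius; on each face between them 1 to 6 black studs, 1.5 mm high.
- wide_wheel (a joint): Wide wheel's angle, rad. 0: three studs straight up, ridges 30 degrees either side of vertical. Grows as the wheel's top moves away from the robot (+x of the axle point); each pi/3 brings up the next face with one stud more (two studs up at -pi/3). Starts between -2.1 and -0.9, not always at a whole face. No clicks: 2 to 3 N on a ridge turns it, friction holds it; stops at +-2.9.
- narrow_face (a point): Bystander: point on the drum of the other counter's wheel (32 mm wide, else alike; axle 75 mm above the bench; housing 170x68x80 mm), in the middle of its three-stud face; turns with that wheel.
- flask_mid (a point): Bystander: centre, half-way up, of a loose conical glass flask with amber broth, 52 mm across, 85 mm high, standing upright (z up) between the two counters, toward their far ends.
Not all that is in view belongs to the job. Leave any purple look-alike of the part that bears flask_mid alone.

How it is judged:
At the end, for the whole second after the job is handed in: The wide wheel is at rest with its three-stud face straight up (joint within 0.22 rad, about 12 degrees, of 0); the narrow wheel has not been turned (its face point within 12 mm of its start) and the amber flask stands upright within 30 mm of its start (value of joint wide_wheel between -0.22 and 0.22 rad and velocity of joint wide_wheel between -0.05 and 0.05 rad/s and distance of narrow_face from where it was at the start of the episode below 0.012 m and distance of flask_mid from where it was at the start of the episode below 0.03 m and angle between flask_mid's own z axis and vertical below 0.2 rad); the robot touches nothing.
It fails at once if the narrow counter's wheel is turned (its face point moves over 12 mm) (distance of narrow_face from where it was at the start of the episode above 0.012 m).
It fails at once if the amber flask is tipped over (angle between flask_mid's own z axis and vertical above 0.5 rad).
It also fails if it takes over 35 s, if anything falls off the work surface, if the arm or the gripper's body presses on something with over 40 N, if the wrist force passes 120 N, or if a joint passes its speed limit or range.

ROBOT

A 6-joint arm with a two-finger parallel gripper is mounted at the origin on a cart in front of the work surface, level with it; the furniture and walls round the work are solid. World frame = base frame: x ahead of the robot, y to its left, z up, the work surface at z = 0. Lengths are in m, angles in rad, forces in N, time in s.
With the tool pointing down it reaches from about 0.35 to 0.775 m from the base axis. Payload 5.5 kg.
Tool frame: the origin (TCP) lies on the centre line of the jaws, within the pads' length; the fingertips stand 11 mm ahead of it and the grasp point (between the pads) lies 8 mm behind it; z points along the fingers, y is the line along which they close (so a half turn about z gives the same grasp; the last joint's range is limited). The gripper opens to 85 mm and grips with 20 to 120 N. Pads are 22 mm wide; open, the fingers measure 114 mm over their backs; the gripper's body (76 mm by 85 mm) begins 54 mm behind the grasp point. The pads swing forward as they close: fully open they stand 13 mm farther back than shut.
Start: joints at [-1.358, 0.313, 0.046, 1.304, 0, 1.431], TCP at [0.199, -0.54, 0.213] pointing down, gripper open.
Joint ranges: [-2.76, 2.76], [-0.86, 1.69], [-1.03, 1.26], [-2.2, 2.34], [-1.47, 1.5], [-3.14, 3.14]. Speed limits (rad/s): [2.57, 2.57, 3.14, 3.14, 3.14, 3.14].

INTERFACE

Orientations are given as a unit quaternion [w, x, y, z].
In Python, from workcell import get_state, eyes, env gives the robot as it stands.
- The arm moves only by the shell command python3 -m inch 'ROWS' [OPENING] [FORCE]. ROWS is JSON, one flat list of numbers, 4 for each row, row after row: the shift along the tool's x, y, z in cm, then the turn about the tool's z in rad. A call has exactly 5 rows; each row shifts and turns the commanded pose from where the row before left it, along the tool's axes as they then stand; what a row does not reach is not made up. A row lasts 1/12 s, in which the tool goes at most 41.7 mm and 7.16 degrees, less where a joint would pass 70% of its speed; a pose out of reach is approached as far as the arm can. A call is refused whole if a number of a shift passes 4.17 or a number of a turn 0.125, either way. A call with a gripper value outside its range is refused whole. OPENING is the opening, from -1 (shut) to 1 (fully open), set as the call begins (- or left out, the last holds). The fingers move at their own pace and stop on an object; FORCE is the grip in N (left out, the last holds). Time passes only in rows, so rows that do not move let the fingers close, or fill a call up. It gives the time, the measured TCP pose, the force, the opening and the grip force at its end, in the units of the state.
- get_state(): the state, without advancing time (a new reading comes with each control period).
- eyes.read_camera(name): name is "scene" or "top" or "wrist"; returns the picture (420x560x3 uint8, red, green, blue); there is no depth.
- eyes.camera_info(name): a dict with "fovy" (degrees; the focal length in pixels is half the picture's height over the tangent of half this angle, whatever the lens; pixels are square), "cx", "cy" (the principal point, pixels), "D" ([k1, k2, p1, p2, k3] as OpenCV has them; the pictures are not rectified), "xyz" and "orientation" of the camera in the world. Camera axes: x right, y down, z forward; pixel columns grow to the right and rows downward; lengths in m; the calibration is good to about 2 mm. A picture is of the moment at which its call begins: read the wrist's pose just before it. camera_info takes no time and is no camera call; for the wrist camera it gives the pose at the moment of the call.
- env.hand_in(): hands the job in; it is judged then, once.
The state is a dict: "clock": time; "joint_pos": joint angles; "qvel": joint speeds; "tau": joint torques, N m; "tcp_pos": TCP position; "orientation": TCP orientation; "wrist_force": force on the tool from outside, world axes, zero at the start; "ft_torque": the same for the moment, N m; "finger_gap": finger opening in m; "grip_force": force on a finger pad.
Only numpy, scipy, OpenCV 4.12 (cv2) and the standard library are available. Lean on these libraries where they do the work, as an engineer would, in place of code of your own. Each camera call takes 0.05 s, during which the arm holds its last target. There are 200 camera calls.

## Working session

There is one attempt and no reset: what is moved stays moved. The work goes in short steps, Python scripts to look and compute and a shell command to move; the robot and the scene stay as the last step left them, time stands still between calls to the robot, and variables do not carry over. Pictures are saved under pics/ and viewed, at most 10 in all, crops included, and the job is handed in when it is done.

```bash
mkdir -p pics; python3 - <<'E'
from workcell import get_state, eyes, env
import cv2,json
for n in ["scene","top"]:
    im=eyes.read_camera(n); cv2.imwrite(f"pics/{n}0.png",im[:,:,::-1])
    print(n,eyes.camera_info(n))
print(get_state())
E
```

```text
scene {'fovy': 57.38525559703171, 'cx': 278.53515766343355, 'cy': 208.477353568568, 'D': array([-0.05843531,  0.        ,  0.        ,  0.        ,  0.        ]), 'xyz': array([0.12041591, 0.49909844, 0.69363293]), 'orientation': array([ 0.13995513, -0.330807  ,  0.85199027, -0.38090926])}
top {'fovy': 48.101599307305776, 'cx': 273.4165976582281, 'cy': 205.76033052860723, 'D': array([0.00501051, 0.        , 0.        , 0.        , 0.        ]), 'xyz': array([ 0.40865672, -0.00300069,  0.98667041]), 'orientation': array([-0.05778562,  0.71056178, -0.70029517,  0.036735  ])}
{'clock': 0.1, 'joint_pos': array([-1.35759580e+00,  3.13908195e-01,  4.50819749e-02,  1.30361874e+00,
        3.20414249e-06,  1.43118574e+00]), 'qvel': array([ 0.00066752, -0.0022793 ,  0.00010607,  0.00010188, -0.00048596,
       -0.00209801]), 'tau': array([ 2.58110711e-03, -4.81725848e+01,  2.99244082e+01,  1.28632021e-02,
       -1.05992426e-04,  1.52001138e-05]), 'tcp_pos': array([ 0.19856353, -0.53909588,  0.21190347]), 'orientation': array([-8.23816321e-04,  9.84480513e-01,  1.75491992e-01, -2.87228267e-05]), 'wrist_force': array([ 1.01258016, -0.29487428, -0.36079964]), 'ft_torque': array([ 0.02853373,  0.00022515, -0.02256946]), 'grip_force': 0.0, 'finger_gap': 0.08546265169234048}
```

View pics/scene0.png

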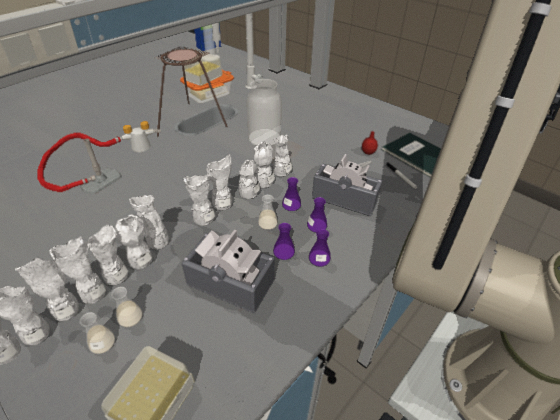

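View pics/top0.png

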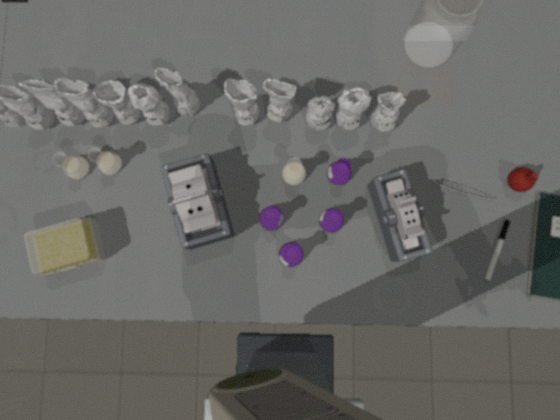

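The wide counter is at about (197,200) in the top view and (230,265) in the scene view. The narrow one is at (404,213) top. The flask between them that isn't purple is at (293,172) top and (268,212) scene; the four purple ones are look-alikes. I'll enlarge a crop to confirm.

```bash
python3 - <<'E'
import cv2,numpy as np
t=cv2.imread("pics/top0.png")[145:255,150:310]; s=cv2.imread("pics/scene0.png")[190:310,170:345]
t=cv2.resize(t,(800,550),interpolation=3)
cv2.imwrite("pics/ct.png",t)
cv2.imwrite("pics/cs.png",cv2.resize(s,(800,548),interpolation=3))
E
```

```text
(no output)
```

View pics/ct.png

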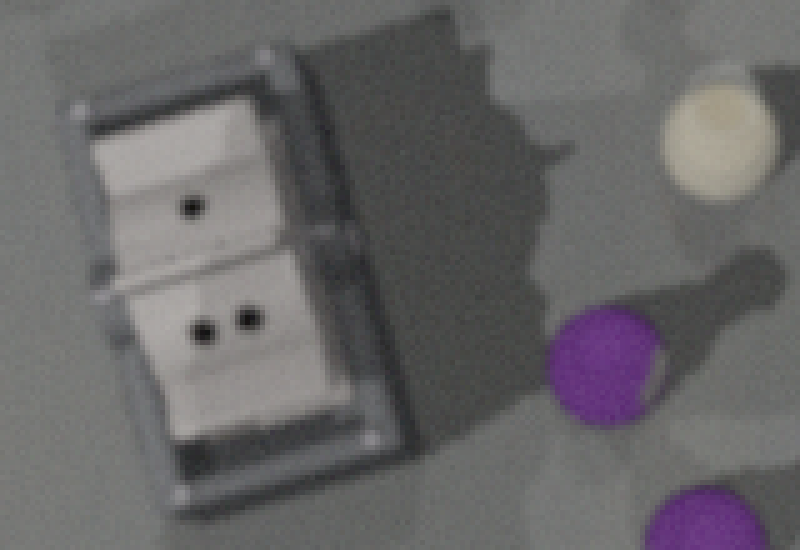

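View pics/cs.png

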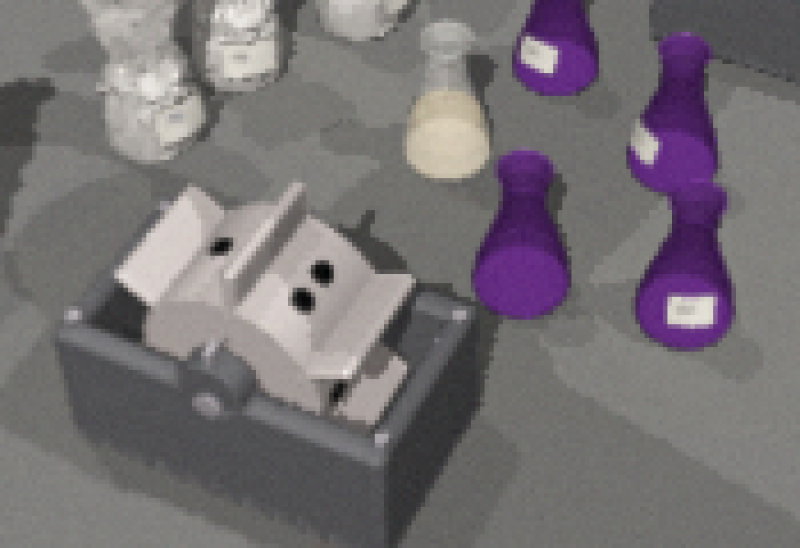

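```bash
cat > h.py <<'E'
import numpy as np,cv2
from workcell import get_state, eyes, env
from scipy.spatial.transform import Rotation as R
from scipy.optimize import least_squares
def proj(P,c):
    r=R.from_quat(np.roll(c["orientation"],-1)).as_matrix()
    f=210/np.tan(np.radians(c["fovy"]/2)); K=np.array([[f,0,c["cx"]],[0,f,c["cy"]],[0,0,1]])
    q=(np.atleast_2d(P)-c["xyz"])@r
    return cv2.projectPoints(q,np.zeros(3),np.zeros(3),K,np.array(c["D"]))[0][:,0]
def world(p,L):  # p: x,y,z,yaw of axle
    c,s=np.cos(p[3]),np.sin(p[3]); L=np.atleast_2d(L)
    return np.c_[p[0]+c*L[:,0]-s*L[:,1],p[1]+s*L[:,0]+c*L[:,1],p[2]+L[:,2]]
def ridge(th,k,side,w=.032,r=.068): # k: angle offset at th=0 (from vertical toward +x)
    a=th+k; return [r*np.sin(a),side*w,r*np.cos(a)]
E
python3 - <<'E'
from h import *
ct=eyes.camera_info("top"); cs=eyes.camera_info("scene")
T=lambda x,y:(150+x/5-.4,145+y/5-.4); S=lambda x,y:(170+x/4.571-.4,190+y/4.567-.4)
d=np.pi/180
# corners: (sx,sy)
C=[((1,1),T(80,110),S(72,315)),((-1,1),T(180,495),S(380,440)),((-1,-1),T(372,438),S(460,312)),((1,-1),T(263,55),None)]
Rg=[(90*d,1,T(107,295),S(228,280)),(90*d,-1,T(283,237),S(300,183)),(30*d,1,T(178,437),S(318,377)),(30*d,-1,T(350,402),S(412,277)),(150*d,1,T(95,145),S(118,272)),(150*d,-1,T(250,97),S(190,187))]
def res(p):
    o=[]
    for (sx,sy),t,s in C:
        P=world(p[:4],[sx*p[5],sy*p[6],p[7]])
        o.append(proj(P,ct)[0]-t)
        if s: o.append(proj(P,cs)[0]-s)
    for k,sd,t,s in Rg:
        # ridge at angle; ridges in near side have smaller angle
        P=world(p[:4],ridge(p[4],k,sd))
        o+= [proj(P,ct)[0]-t, proj(P,cs)[0]-s]
    return np.ravel(o)
f=least_squares(res,[.45,.17,.075,.26,-1.57,.08,.046,.01],loss='soft_l1')
print(f.x.round(4)); print(res(f.x).reshape(-1,2).round(1).tolist())
# flask base & narrow axle rough from top at z
def tri(ut,us):
    return least_squares(lambda P:np.r_[proj(P,ct)[0]-ut,proj(P,cs)[0]-us],[.5,0,.04]).x.round(3)
print("flask liquid",tri(T(720,142),S(447,140)))
print("purple near",tri(T(608,365),S(523,280)))
print("narrow",tri((404,213),(348,182)))
E
```

```text
[ 0.5413  0.179   0.0746  0.3029 -1.652   0.0791  0.0384  0.0084]
[[-0.1, 0.0], [-0.3, -0.1], [0.5, 0.0], [-0.0, -0.5], [0.4, 0.1], [-0.4, 0.2], [0.7, 0.0], [1.2, -1.5], [-0.4, -0.4], [-0.3, 0.2], [0.3, -0.6], [-0.5, 1.1], [6.6, 1.1], [-2.4, -1.5], [0.9, 0.6], [-0.9, 0.1], [-1.3, 1.1], [0.4, 0.2], [-0.0, -0.7]]
flask liquid [ 0.61  -0.014  0.011]
purple near [0.515 0.031 0.005]
narrow [ 0.521 -0.232  0.059]
```

Fit: wide axle at (0.541, 0.179, 0.075), yaw 0.303, joint about -1.65, residuals under 1 px apart from one bad pick. The amber flask is the pale one at (293,172), and the two-stud and one-stud faces are visible. Plan: close the fingers, point the tool's +y along the axle's +x, and push two ridges in turn with straight strokes.

```bash
cat > plan.py <<'E'
from h import *
AX=np.array([.5413,.179,.0746,.3029])
def plan(target,n,yaw=None,nt=None):
    s=get_state(); q=R.from_quat(np.roll(s["orientation"],-1)); p=s["tcp_pos"]
    x=q.apply([1,0,0]); y0=np.arctan2(x[1],x[0]); dt=0 if yaw is None else -(yaw-y0)
    nt=nt or n; rows=[]
    for i in range(n):
        d=q.inv().apply((target-p)/n)*100; t=dt/nt if i<nt else 0
        rows+=[*d.round(2).tolist(),round(t,3)]; q=q*R.from_euler('z',t)
    for i in range(0,n,5): print([float(v) for v in rows[4*i:4*i+20]])
def ax(xa,z,ya=0): return world(AX,[xa,ya,z-AX[2]])[0]
def where():
    s=get_state(); x=R.from_quat(np.roll(s["orientation"],-1)).apply([1,0,0]); d=s["tcp_pos"]-AX[:3]
    c,sn=np.cos(AX[3]),np.sin(AX[3])
    print("t",s["clock"],"ax x,y",round(d[0]*c+d[1]*sn,4),round(-d[0]*sn+d[1]*c,4),"z",s["tcp_pos"][2].round(4),"yaw",np.arctan2(x[1],x[0]).round(3),"F",s["wrist_force"].round(1),"gap",round(s["finger_gap"],4))
E
python3 -c "
from plan import *
plan(ax(-.04,.25),25,AX[3]+np.pi/2,15)"
```

```text
[2.12, -2.23, -0.15, -0.101, 2.33, -2.0, -0.15, -0.101, 2.52, -1.76, -0.15, -0.101, 2.69, -1.49, -0.15, -0.101, 2.83, -1.21, -0.15, -0.101]
[2.94, -0.92, -0.15, -0.101, 3.01, -0.62, -0.15, -0.101, 3.06, -0.31, -0.15, -0.101, 3.08, 0.0, -0.15, -0.101, 3.06, 0.31, -0.15, -0.101]
[3.01, 0.62, -0.15, -0.101, 2.93, 0.92, -0.15, -0.101, 2.83, 1.21, -0.15, -0.101, 2.69, 1.49, -0.15, -0.101, 2.52, 1.76, -0.15, -0.101]
[2.33, 2.01, -0.15, 0.0, 2.33, 2.01, -0.15, 0.0, 2.33, 2.01, -0.15, 0.0, 2.33, 2.01, -0.15, 0.0, 2.33, 2.01, -0.15, 0.0]
[2.33, 2.01, -0.15, 0.0, 2.33, 2.01, -0.15, 0.0, 2.33, 2.01, -0.15, 0.0, 2.33, 2.01, -0.15, 0.0, 2.33, 2.01, -0.15, 0.0]
```

```bash
python3 -m inch '[2.1,-2.2,-0.7,-0.1,2.3,-2.0,-0.7,-0.1,2.5,-1.8,-0.7,-0.1,2.7,-1.5,-0.7,-0.1,2.8,-1.2,-0.7,-0.1]' -1 40
python3 -m inch '[2.9,-0.9,-0.2,-0.1,3.0,-0.6,-0.2,-0.1,3.1,-0.3,0,-0.1,3.1,0,0,-0.1,3.1,0.3,0,-0.1]'
python3 -m inch '[3.0,0.6,0,-0.1,2.9,0.9,0,-0.1,2.8,1.2,0,-0.1,2.7,1.5,0,-0.1,2.5,1.8,0,-0.1]'
python3 -c "
from plan import *
where();plan(ax(-.04,.22),10,AX[3]+np.pi/2,5)"
```

```text
clock: 0.52
tcp_pos: [0.2592, -0.3973, 0.2475]
orientation: [-0.001, 0.91, 0.416, 0.0]
wrist_force: [0.8, -0.1, -0.6]
finger_gap: 0.0257
grip_force: 0.0
clock: 0.93
tcp_pos: [0.3219, -0.2565, 0.2515]
orientation: [-0.0, 0.778, 0.628, 0.0]
wrist_force: [0.6, 0.7, 0.3]
finger_gap: 0.0001
grip_force: 0.0
clock: 1.35
tcp_pos: [0.3849, -0.117, 0.2515]
orientation: [-0.0, 0.599, 0.801, -0.0]
wrist_force: [0.9, -0.1, -0.0]
finger_gap: -0.0001
grip_force: 0.0
t 1.35 ax x,y -0.2376 -0.2358 z 0.2515 yaw 1.858 F [ 0.9 -0.1 -0. ] gap -0.0001
[2.39, 1.94, 0.31, -0.003, 2.38, 1.95, 0.31, -0.003, 2.38, 1.95, 0.31, -0.003, 2.37, 1.96, 0.31, -0.003, 2.36, 1.97, 0.31, -0.003]
[2.36, 1.98, 0.31, 0.0, 2.36, 1.98, 0.31, 0.0, 2.36, 1.98, 0.31, 0.0, 2.36, 1.98, 0.31, 0.0, 2.36, 1.98, 0.31, 0.0]
```

```bash
python3 -m inch '[2.4,1.9,0.3,-0.003,2.4,1.9,0.3,-0.003,2.4,2.0,0.3,-0.003,2.4,2.0,0.3,-0.003,2.4,2.0,0.3,-0.003]' >/dev/null
python3 -m inch '[2.4,2.0,0.3,0,2.4,2.0,0.3,0,2.3,2.0,0.3,0,2.3,2.0,0.3,0,2.3,1.9,0.3,0]' >/dev/null
python3 -m inch '[0,0,0.5,0,0,0,0.5,0,0,0,0.5,0,0,0,0.5,0,0,0,0,0]' >/dev/null
python3 - <<'E'
from plan import *
where()
w=eyes.read_camera("wrist");s=eyes.read_camera("scene")[150:330,130:370]
cv2.imwrite("pics/a.png",np.vstack([cv2.resize(s,(400,300),interpolation=2),cv2.resize(w,(400,300))])[:,:,::-1])
E
```

```text
t 2.6 ax x,y -0.0399 -0.0032 z 0.2005 yaw 1.866 F [-0.7  0.1 -0.3] gap 0.0001
```

View pics/a.png

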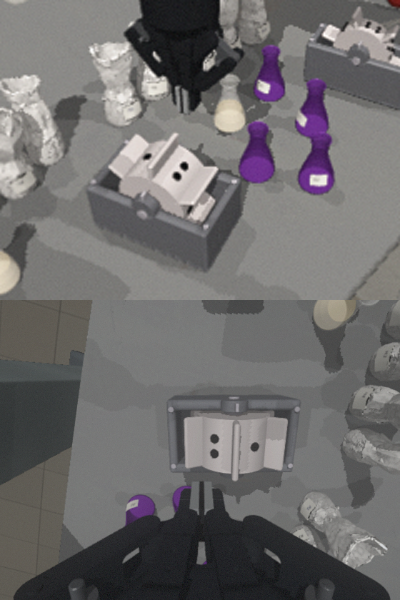

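The scene view shows the shut fingertips at about (238,214), above the wheel; the wrist view shows the two-stud face on the near side of the upright ridge. I'll check tip height against the projection.

```bash
python3 - <<'E'
from plan import *
s=get_state();c=eyes.camera_info("scene")
for d in (0,.011,.024): print(d,proj(s["tcp_pos"]-[0,0,d],c).round(1))
plan(ax(-.04,.1385),5,AX[3]+np.pi/2)
E
```

```text
0 [[241.9 221.9]]
0.011 [[242.2 226.2]]
0.024 [[242.5 231.1]]
[0.07, -0.02, 1.26, -0.001, 0.07, -0.02, 1.26, -0.001, 0.07, -0.02, 1.26, -0.001, 0.07, -0.02, 1.26, -0.001, 0.07, -0.02, 1.26, -0.001]
```

```bash
python3 -m inch '[0.1,0,1.2,0,0.1,0,1.2,0,0.1,0,1.2,0,0,0,1.2,0,0,0,1.2,0]' >/dev/null
python3 -m inch '[0,0,0.2,0,0,0,0,0,0,0,0,0,0,0,0,0,0,0,0,0]' >/dev/null
python3 - <<'E'
from plan import *
where()
s=eyes.read_camera("scene")[170:290,160:320]
c=eyes.camera_info("scene");t=get_state()["tcp_pos"]
print(5*(proj(t-[0,0,.011],c)-[160,170]))
cv2.imwrite("pics/b.png",cv2.resize(s,(800,600),interpolation=2)[:,:,::-1])
E
```

```text
t 3.5333 ax x,y -0.038 0.0004 z 0.1407 yaw 1.868 F [-0.1 -0.4 -0.1] gap -0.0001
[[411.56588285 396.82115954]]
```

View pics/b.png

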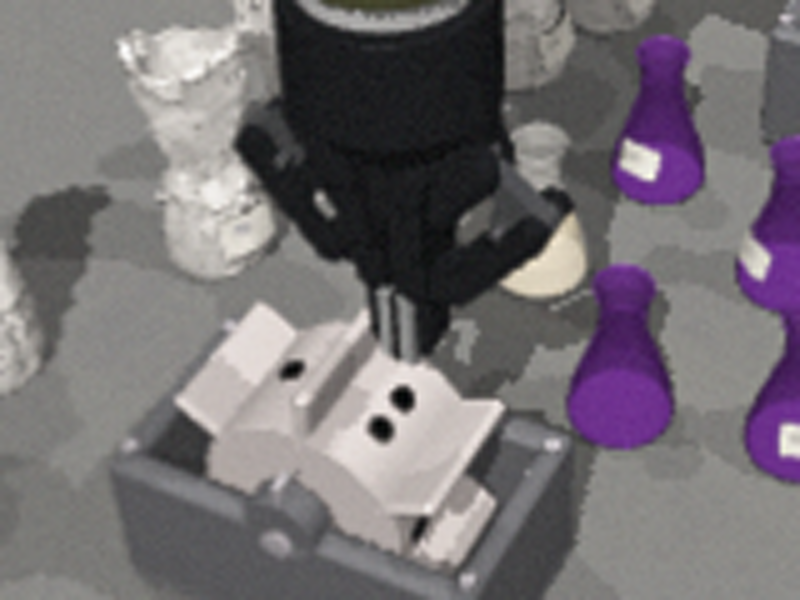

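Fingertips are at (400,358) in the crop and projected at (411,397), so the tips may stand higher than stated. I'll lower gradually and watch the force.

```bash
python3 -m inch '[0,0,0.3,0,0,0,0.3,0,0,0,0.3,0,0,0,0,0,0,0,0,0]' 
python3 -c "
from plan import *
where()
s=eyes.read_camera('scene')[170:290,160:320]; w=eyes.read_camera('wrist')[:,:]
cv2.imwrite('pics/c.png',np.vstack([cv2.resize(s,(400,300),interpolation=2),cv2.resize(w,(400,300))])[:,:,::-1])
c=eyes.camera_info('wrist');t=get_state()['tcp_pos']
print(proj(t-[0,0,.011],c)*400/560,c['xyz']-t)"
```

```text
clock: 4.0
tcp_pos: [0.504, 0.168, 0.1303]
orientation: [-0.0, 0.595, 0.804, -0.0]
wrist_force: [-0.8, -0.7, -0.7]
finger_gap: -0.0004
grip_force: 0.0
t 4.0 ax x,y -0.0389 0.0006 z 0.1303 yaw 1.868 F [-0.8 -0.7 -0.7] gap -0.0004
[[200.51421527 174.86926655]] [-0.02201833  0.07474308  0.1601304 ]
```

View pics/c.png

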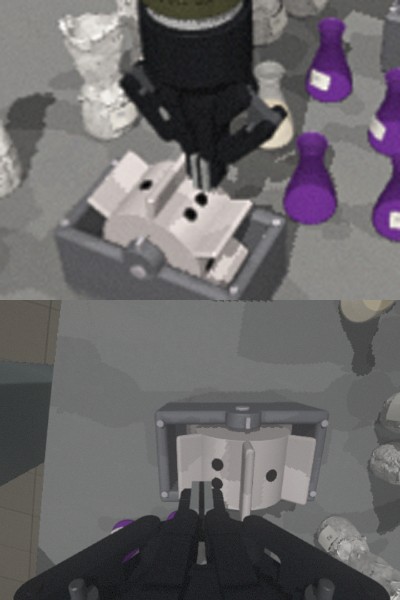

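```bash
python3 -m inch '[0,0,0.2,0,0,0,0.2,0,0,0.6,0,0,0,0.6,0,0,0,0,0,0]' | grep -E 'force|tcp'
python3 -m inch '[0,0.6,0,0,0,0.6,0,0,0,0.6,0,0,0,0,0,0,0,0,0,0]' | grep -E 'force|tcp'
python3 -c "
from plan import *
where()
s=eyes.read_camera('scene')[170:290,160:320]; w=eyes.read_camera('wrist')[:,:]
cv2.imwrite('pics/d.png',np.vstack([cv2.resize(s,(400,300),interpolation=2),cv2.resize(w,(400,300))])[:,:,::-1])"
```

```text
tcp_pos: [0.5174, 0.1719, 0.1268]
wrist_force: [0.2, 1.4, 0.5]
grip_force: 0.0
tcp_pos: [0.5334, 0.1769, 0.1265]
wrist_force: [0.1, -0.4, -0.4]
grip_force: 0.0
t 4.9333 ax x,y -0.0082 0.0004 z 0.1265 yaw 1.868 F [ 0.1 -0.4 -0.4] gap -0.0001
```

View pics/d.png

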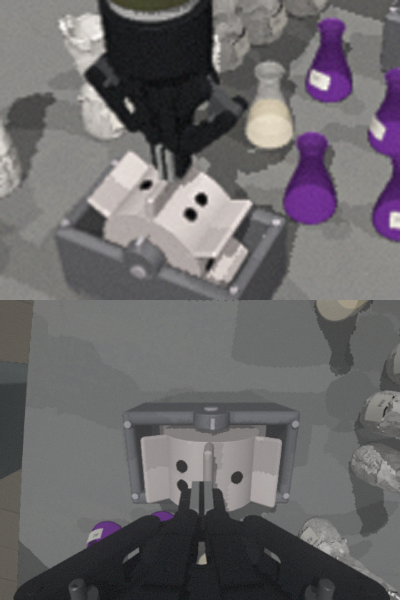

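The wheel has not moved: the ridge is still upright, with the tips at (165,178) in the scene crop and (201,484) in the wrist picture. I'll triangulate the tip and check the wheel's place in the wrist view.

```bash
python3 - <<'E'
from plan import *
s=get_state(); cw=eyes.camera_info("wrist"); cs=eyes.camera_info("scene")
print(cw)
tip=least_squares(lambda P:np.r_[proj(P,cs)[0]-(225.2,241.2),proj(P,cw)[0]-(281,258)],s["tcp_pos"])
print("tip-tcp",(tip.x-s["tcp_pos"]).round(4),tip.cost, R.from_euler('z',-AX[3]).apply(tip.x-AX[:3]))
for sx in(1,-1):
  for sy in(1,-1): print(sx,sy,(proj(world(AX,[sx*.079,sy*.0384,.0084]),cw)/1.4+[0,300]).round(0))
d=np.pi/180
for k in(30,90,150):print(k,(proj(world(AX,[ridge(-1.652,k*d,1),ridge(-1.652,k*d,-1)]),cw)/1.4+[0,300]).round(0))
E
```

```text
{'fovy': 67.68881029939313, 'cx': 281.8717273911563, 'cy': 208.61258947621945, 'D': array([-0.02777381,  0.        ,  0.        ,  0.        ,  0.        ]), 'xyz': array([0.51081043, 0.25156217, 0.28662755]), 'orientation': array([0.15378884, 0.97692399, 0.14652101, 0.02236304])}
tip-tcp [-0.0023  0.0087  0.0237] 0.7193589653921696 [-0.00837904  0.00944794  0.07561538]
1 1 [[295. 422.]]
1 -1 [[286. 496.]]
-1 1 [[125. 423.]]
-1 -1 [[133. 496.]]
30 [[138. 435.]
 [144. 502.]]
90 [[205. 449.]
 [205. 528.]]
150 [[281. 437.]
 [273. 507.]]
```

The wheel pose checks out in the wrist view. The tips are about 24 mm above the reported TCP, so they passed over the ridge. I'll back off, go down 23 mm and push.

```bash
python3 -m inch '[0,-1.5,0,0,0,-1.5,0,0,0,-0.2,0,0,0,0,0.5,0,0,0,0.5,0]' | grep -E 'force|tcp'
python3 -m inch '[0,0,0.5,0,0,0,0.5,0,0,0,0.3,0,0,0,0,0,0,0,0,0]' | grep -E 'force|tcp'
python3 -m inch '[0,0.6,0,0,0,0.6,0,0,0,0.6,0,0,0,0.6,0,0,0,0,0,0]' | grep -E 'force|tcp'
python3 -c "
from plan import *
where()
s=eyes.read_camera('scene')[170:290,160:320]; w=eyes.read_camera('wrist')[:,:]
cv2.imwrite('pics/e.png',np.vstack([cv2.resize(s,(400,300),interpolation=2),cv2.resize(w,(400,300))])[:,:,::-1])"
```

```text
tcp_pos: [0.5032, 0.1676, 0.1169]
wrist_force: [0.4, 0.6, 0.2]
grip_force: 0.0
tcp_pos: [0.5023, 0.1675, 0.1032]
wrist_force: [-0.2, 0.1, 0.1]
grip_force: 0.0
tcp_pos: [0.5266, 0.1748, 0.1037]
wrist_force: [-0.4, 0.5, -0.1]
grip_force: 0.0
t 6.2833 ax x,y -0.0152 0.0004 z 0.1037 yaw 1.868 F [-0.4  0.5 -0.1] gap -0.0002
```

View pics/e.png

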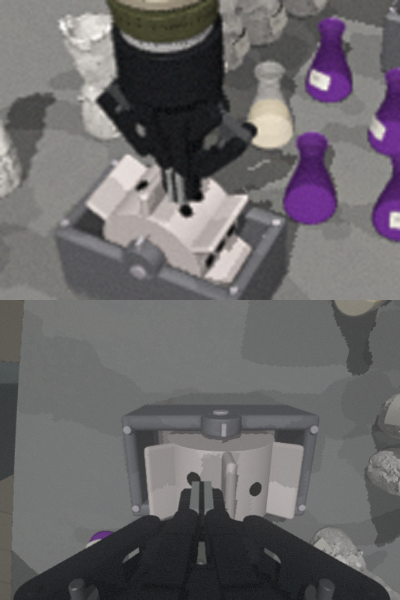

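The wheel now seems to turn: the one-stud dot is at (255,489) and the upright ridge's far end is at (229,452) in the wrist picture. I'll solve the angle from those pixels.

```bash
cat >> plan.py <<'E'
d2=np.pi/180
def solve(pts,c):  # pts: (angle offset deg, radius, y or None, u,v)
    for k,r,y,u,v in pts:
        f=least_squares(lambda q:(proj(world(AX,ridge(q[0],k*d2,1,q[1] if y is None else y,r)),c)[0]-(u,v)) ,[-1.3,0 if y is None else y])
        print(k,"theta",f.x.round(3),"res",round(f.cost,1))
E
python3 - <<'E'
from plan import *
c=eyes.camera_info("wrist")
W=lambda x,y:(x*1.4,(y-300)*1.4)
solve([(120,.0475,None,*W(255,489)),(90,.068,None,*W(229,452)),(30,.068,None,*W(147,447)),(150,.068,None,*W(302,445))],c)
E
```

```text
120 theta [-1.554e+00 -1.000e-03] res 0.0
90 theta [-1.561  0.037] res 0.0
30 theta [-1.401  0.033] res 0.0
150 theta [-1.32   0.026] res 0.0
```

```bash
python3 -m inch '[0,0.7,0,0,0,0.7,0,0,0,0.7,0,0,0,0.7,0,0,0,0.6,0,0]' | grep -E 'force|tcp'
python3 -m inch '[0,0,0,0,0,0,0,0,0,-0.8,0,0,0,-0.4,-1.2,0,0,0,-1.8,0]' | grep -E 'force|tcp'
python3 -m inch '[0,-2.2,0,0,0,-2.2,0,0,0,-2.2,0,0,0,0,0,0,0,0,0,0]' | grep -E 'force|tcp'
python3 - <<'E'
from plan import *
where()
c=eyes.camera_info("wrist"); w=eyes.read_camera("wrist"); np.save("w.npy",w)
m=(w.max(2)<60).astype(np.uint8); n,l,st,ce=cv2.connectedComponentsWithStats(m)
pts=[]
for i in range(1,n):
    if 15<st[i,4]<500 and st[i,2]<35 and st[i,3]<35: print(ce[i].round(1),st[i,4],w[int(ce[i][1])-18 if ce[i][1]>18 else 0,int(ce[i][0])])
for th in(-.96,):
    for k in (0,60,120): print(k,proj(world(AX,ridge(th,k*d2,1,0,.0475)),c).round(0))
E
```

```text
tcp_pos: [0.5582, 0.1846, 0.1033]
wrist_force: [-3.9, -0.8, -0.8]
grip_force: 1.3
tcp_pos: [0.5437, 0.1804, 0.133]
wrist_force: [-0.4, -0.3, 0.5]
grip_force: 0.0
tcp_pos: [0.4826, 0.1615, 0.1352]
wrist_force: [1.5, 0.7, 0.7]
grip_force: 0.0
t 7.6333 ax x,y -0.0612 0.0008 z 0.1352 yaw 1.868 F [1.5 0.7 0.7] gap 0.0001
[ 13.7 137.9] 30 [58 63 62]
[ 32.1 139.2] 93 [56 57 58]
[ 47.9 141.5] 25 [60 63 63]
[  8.6 149. ] 19 [50 55 56]
[ 39.  150.9] 28 [56 56 59]
[  2.9 154.4] 30 [54 58 59]
[ 16.1 157.4] 29 [55 59 60]
[ 48.  172.8] 46 [58 61 57]
[442.9 174. ] 20 [ 94  98 103]
[ 54.8 187.4] 20 [58 60 59]
[  2.8 196.5] 24 [53 59 58]
[ 38.7 201.4] 48 [58 59 60]
[ 50.7 203.4] 37 [58 61 59]
[  4.1 207.8] 38 [53 58 60]
[316.3 207. ] 121 [140 135 134]
[  9.6 212.1] 25 [54 60 59]
[ 32.8 212.3] 20 [57 61 60]
[387.7 231.2] 152 [162 157 155]
[315.4 232.3] 112 [63 61 60]
[314.6 256.5] 107 [56 56 53]
[384.6 258.8] 124 [98 93 96]
0 [[314. 232.]]
60 [[389. 244.]]
120 [[432. 227.]]
```

Studs of the three-face are at (316,207), (315,232) and (315,256), and the model for joint -0.96 projects its centre to (314,232). Second stroke: down 3.2 cm and forward about 7.3 cm.

```bash
python3 -m inch '[0,0,0.8,0,0,0,0.8,0,0,0,0.8,0,0,0,0.8,0,0,0,0,0]' | grep -E 'force|tcp'
python3 -m inch '[0,0.8,0,0,0,0.8,0,0,0,0.8,0,0,0,0.8,0,0,0,0.8,0,0]' | grep -E 'force|tcp'
python3 -m inch '[0,0.8,0,0,0,0.8,0,0,0,0.8,0,0,0,0.6,0,0,0,0.3,0,0]' | grep -E 'force|tcp'
python3 -m inch '[0,0,0,0,0,0,0,0,0,0,0,0,0,0,0,0,0,0,0,0]' | grep -E 'force|tcp'
python3 -m inch '[0,-0.8,0,0,0,-0.4,-1.2,0,0,0,-1.8,0,0,-2.2,-1,0,0,-2.2,0,0]' | grep -E 'force|tcp'
python3 -m inch '[0,-2.2,-2,0,0,-1,-2,0,0,0,-2,0,0,0,0,0,0,0,0,0]' | grep -E 'force|tcp'
python3 - <<'E'
from plan import *
where()
c=eyes.camera_info("wrist"); w=eyes.read_camera("wrist"); t=eyes.read_camera("scene")[170:290,160:320]
cv2.imwrite("pics/f.png",np.vstack([cv2.resize(t,(400,300),interpolation=2),cv2.resize(w,(400,300))])[:,:,::-1])
for th in(-.1,0,.1):
    print(th,(proj(world(AX,ridge(th,0,1,0,.0475)),c)/1.4+[0,300]).round(0),(proj(world(AX,ridge(th,30*d2,1)),c)/1.4+[0,300]).round(0),(proj(world(AX,ridge(th,-30*d2,1)),c)/1.4+[0,300]).round(0))
E
```

```text
tcp_pos: [0.4819, 0.1613, 0.099]
wrist_force: [0.2, 0.0, 0.4]
grip_force: 0.0
tcp_pos: [0.5226, 0.1736, 0.102]
wrist_force: [-2.7, -0.9, 1.6]
grip_force: 1.5
tcp_pos: [0.5547, 0.1833, 0.1018]
wrist_force: [-3.2, -0.7, 4.5]
grip_force: 2.5
tcp_pos: [0.5536, 0.183, 0.102]
wrist_force: [1.6, 1.5, 1.0]
grip_force: 1.1
tcp_pos: [0.4997, 0.1665, 0.1441]
wrist_force: [-0.8, -0.9, -0.2]
grip_force: 0.0
tcp_pos: [0.4686, 0.1571, 0.2031]
wrist_force: [-0.0, 0.2, -0.7]
grip_force: 0.0
t 10.1833 ax x,y -0.076 0.0008 z 0.2031 yaw 1.868 F [-0.   0.2 -0.7] gap -0.0002
-0.1 [[263. 449.]] [[301. 424.]] [[235. 423.]]
0 [[268. 449.]] [[305. 424.]] [[241. 424.]]
0.1 [[272. 449.]] [[309. 423.]] [[247. 424.]]
```

View pics/f.png

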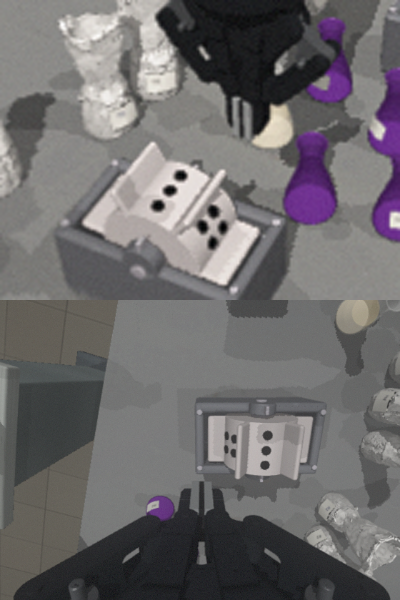

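The three-stud face is straight up: its centre stud is at (266,450), against (268,449) predicted for joint 0. The flask stands and the arm is clear.

```bash
python3 -c "
from workcell import env
print(env.hand_in())"
```

```text
the job is handed in; nothing more can be done
None
```

The job is handed in with the wide wheel's three-stud face straight up (about -0.02 rad by my last camera measurement), the amber flask still standing and the gripper kept well away from the narrow counter; no verdict came back.

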